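# Empty a drop-bottom stopper hopper and latch its trap door

## Robot

A 6-joint arm with a two-finger parallel gripper is mounted at the origin on a cart in front of the work surface, level with it; the furniture and walls round the work are solid. World frame = base frame: x ahead of the robot, y to its left, z up, the work surface at z = 0. Lengths are in mm, angles in degrees, forces in N, time in s.
With the tool pointing down it reaches from about 275 to 775 mm from the base axis. Payload 14.6 kg.
Tool frame: the origin (TCP) lies on the mounting face of the last link; the fingertips stand 173 mm ahead of it and the grasp point (between the pads) lies 155 mm ahead of it; z points along the fingers, y is the direction in which the jaws open and shut (so a half turn about z gives the same grasp; the last joint's range is limited). The gripper opens to 85 mm and grips with 20 to 120 N. Pads are 22 mm wide; open, the fingers measure 114 mm over their backs; the gripper's body (76 mm by 85 mm) begins 54 mm behind the grasp point. The pads swing forward as they close: fully open they stand 13 mm farther back than shut.
Start: joints at [55.846, 15.075, -2.767, 72.158, 0, 81.102], TCP at [224.003, 474.817, 404.678] pointing down, gripper open.
Joint ranges: [-151.79, 151.79], [-50.71, 97.33], [-67.44, 78.34], [-121.81, 120.89], [-77.56, 73.72], [-180, 180]. Speed limits (degrees/s): [108.29, 108.29, 147.25, 159.86, 180, 180].

## Interface

Orientations are given as [roll, pitch, yaw] about the fixed x, y, z axes, in that order (R = Rz(yaw) Ry(pitch) Rx(roll)).
In Python, from bench import arm, get_image, camera_params, hand_in gives the robot as it stands.
- The arm moves only by the tool play_rows, never from a script. Its argument "targets" is a list of rows, each an object of numbers: "dx", "dy", "dz": the shift along the tool's x, y, z in mm; "wx", "wy", "wz": the turn, a rotation vector about the tool's x, y, z in degrees. In form: [{"dx": .., "dy": .., "dz": .., "wx": .., "wy": .., "wz": ..}, ...]. A call has exactly 10 rows; each row shifts and turns the commanded pose from where the row before left it, along the tool's axes as they then stand; what a row does not reach is not made up. A row lasts 1/10 s, in which the tool goes at most 50 mm and 8.59 degrees, less where a joint would pass 70% of its speed; a pose out of reach is approached as far as the arm can. A call with a gripper value outside its range is refused whole. "grip" is the finger opening in mm, from 0 to 85.4, set as the call begins (left out, the last holds). The fingers move at their own pace and stop on an object; "squeeze" is the grip in N (left out, the last holds). Time passes only in rows, so rows that do not move let the fingers close, or fill a call up. It gives the time, the measured TCP pose, the force and the opening at its end, in the units of the state.
- arm.get_obs(): the state, without advancing time (a new reading comes with each control period).
- get_image(name): name is "scene" or "top" or "wrist"; returns (picture, depth): 420x560x3 uint8, red, green, blue; 420x560 float32, mm along the optical axis (not along the pixel's ray), 0 where there is no reading.
- camera_params(name): a dict with "K" (3x3 intrinsics, pixels), "cam_to_world" (4x4, takes a point from camera to world coordinates); the wrist camera has in their place "tool_from_camera" (4x4, takes a point from camera to tool coordinates, whose origin is the TCP and whose axes are the flange's). Camera axes: x right, y up, looking along -z (the intrinsics and any distortion apply to the point x, -y, -z); pixel columns grow to the right and rows downward; lengths in mm; the calibration is good to about 2 mm. A picture is of the moment at which its call begins: read the wrist's pose just before it. camera_params takes no time and is no camera call.
- hand_in(): hands the job in, once; it reports no verdict.
The state is a dict: "t": time; "joints": joint angles; "qd": joint speeds; "effort": joint torques, N m; "ee_pos": TCP position; "orientation": TCP orientation; "wrist_force": force on the tool from outside, world axes, zero at the start; "ft_torque": the same for the moment, N m; "finger_gap": opening from 0.0 (shut) to 1.0 (fully open).
Only numpy, scipy, OpenCV 4.12 (cv2) and the standard library are available. Lean on these libraries where they do the work, as an engineer would, in place of code of your own. Each camera call takes 0.05 s, during which the arm holds its last target.

## Task

Empty the stopper hopper: lift its blue-knobbed bolt, swing the trap door open by the red crank handle so that all three rubber stoppers drop into the steel pan below, then swing the trap fully shut again and push the bolt all the way down so that the trap is latched for the next batch. Do not disturb the other things on the bench.

Things in the scene. Friction and masses are not known exactly. Their poses are not given: they have to be found in the camera images.
- hopper: Grey steel hopper on a fixed stand, foot 190 x 130 mm, bin rim 225 mm up. Origin: underside centre; x to its closed back, -x to its clear window and pan (faces the robot at yaw 0), y to its left (crank side). The bin (86 mm along x, 92 mm along y inside) has a trap door for a floor, 145 mm up; 100 mm wide over the side plates (rims 118 mm). Place and yaw vary; always upright.
- trap_hinge (a point): Centre of the trap's hinge axis: 48 mm behind the hopper's origin (+x), 140 mm up. The axis runs along the hopper's y. Its axes are the hopper's while the trap is shut and turn with the trap.
- trap (a joint): Trap door angle (rad): 0 = fully shut (end stop), 1.25 = fully open (end stop), hanging down at the back. Door, locking lug and crank are one piece. The hinge is stiff (0.25 N m, 2.5 N at the rod) and stays where it is left. It can only move while the bolt is raised.
- trap_rod (a point): Centre of the grip of the red crank rod: 14 mm thick, 72 mm long (78 to 150 mm left of the hopper's middle; this point 118 mm), level, parallel to the hinge axis, 100 mm from it. At trap angle q it is 100 mm x sin(0.62 - q) behind (hopper's +x) and 100 mm x cos(0.62 - q) above the axis: opening brings it over the top from back to front. Pinch it from above across hopper x; it turns in the grip.
- bolt (a joint): Height of the drop bolt (m): 0 = fully down, 0.036 = top stop. Down with the trap shut, its 10 mm shank bars the trap's locking lug (25 mm overlap, 2.7 mm play). Clear of the lug from 0.028 up. Friction 3 N; stays where left. With the trap ajar (0.1 to 0.3 rad) it lands on the lug; with the trap wide open it goes down but then keeps the trap from shutting.
- bolt_knob (a point): Centre of the bolt's blue knob, 23 mm in diameter, 26 mm high (14 mm below to 12 mm above this point), on the hopper's right: 33 mm behind its origin (+x), 75 mm right of its middle (-y), 270 mm above the bench when down; moves straight up and down with the bolt. Nothing higher stands close to it. It can be pinched from above, or pushed down on its flat top.
- pan (a point): Centre of the floor of the steel catch pan under the trap, 15 mm above the bench, axes as the hopper's. Inside it is 158 mm along x and 92 mm along y, with a front lip 37 mm high; fixed to the hopper.
- stopper_1: Black rubber stopper, 29 mm in diameter, 30 mm high, loose; at the start it stands on the trap door in the bin. Origin: centre of its narrow end, which is down at the start.
- stopper_2: Black rubber stopper, 29 mm in diameter, 30 mm high, loose; at the start it stands on the trap door in the bin. Origin: centre of its narrow end, which is down at the start.
- stopper_3: Black rubber stopper, 29 mm in diameter, 30 mm high, loose; at the start it stands on the trap door in the bin. Origin: centre of its narrow end, which is down at the start.
- pot_red: White sample pot with red cap, 29 mm in diameter, 46 mm high, bystander. Origin: underside centre.
- beaker: Glass beaker, 58 mm in diameter, 70 mm high, bystander. Origin: underside centre.
- reagent: White reagent bottle with red cap, 47 mm in diameter, 88 mm high, bystander. Origin: underside centre.
- timer: Flat white bench timer, 66 x 66 x 16 mm, bystander. Origin: underside centre.

How it is judged:
By the outcome, as a careful person would: the job done as asked, in the order asked, and still so for the second after the job is handed in, with the robot touching nothing.
It also fails if it takes over 54 s, if anything falls off the work surface, if the arm or the gripper's body presses on something with over 40 N, if the wrist force passes 120 N, or if a joint passes its speed limit or range.

## Working session

There is one attempt and no reset: what is moved stays moved. The work goes in short steps, Python scripts to look and compute and a tool call to move; the robot and the scene stay as the last step left them, time stands still between calls to the robot, and variables do not carry over. Pictures are saved under pics/ and viewed, and the job is handed in when it is done.

Besides the shell and the picture viewer there is one more tool, called after "Request:" as name([rows], argument=value, ...), one row to a line, values as JSON. play_rows: Moves the arm, as the interface text tells. Its arguments: {"type":"object","properties":{"targets":{"type":"array","items":{"type":"object","properties":{"dx":{"type":"number"},"dy":{"type":"number"},"dz":{"type":"number"},"wx":{"type":"number"},"wy":{"type":"number"},"wz":{"type":"number"}}}},"grip":{"type":"number"},"squeeze":{"type":"number"}},"required":["targets"]}

```bash
mkdir -p pics; ls; python3 - <<'E'
from bench import arm,get_image,camera_params
import cv2,numpy as np
print(arm.get_obs())
for n in("scene","top"):
    p,d=get_image(n); cv2.imwrite(f"pics/{n}0.png",p[:,:,::-1]); np.save(f"pics/{n}0.npy",d); print(n,camera_params(n))
print(camera_params("wrist"))
E
```

```text
pics
{'t': 0.0, 'joints': array([ 5.58488120e+01,  1.50987099e+01, -2.80420301e+00,  7.21577857e+01,
        4.28061351e-04,  8.11023763e+01]), 'qd': array([ 0.02318217,  0.02839399,  0.01233522, -0.05237688,  0.13341741,
       -0.03135636]), 'effort': array([-1.04274030e-03, -6.37605786e+01,  3.84572768e+01,  1.33890775e-02,
       -7.71229361e-05, -5.43436374e-05]), 'ee_pos': array([223.92615312, 474.7473256 , 404.22330308]), 'orientation': array([-1.79940098e+02, -9.81112859e-03,  1.54746430e+02]), 'wrist_force': array([ 0.09190262, -0.48438101, -0.8524924 ]), 'ft_torque': array([-0.04228017, -0.02928446, -0.00586692]), 'finger_gap': 1.001253950182396}
scene {'K': array([[401.12573498,   0.        , 277.3893982 ],
       [  0.        , 401.12573498, 214.78022828],
       [  0.        ,   0.        ,   1.        ]]), 'cam_to_world': array([[ 6.13991561e-01,  4.95610038e-01, -6.14316737e-01,
        -2.38688950e+02],
       [-7.89273048e-01,  3.77716243e-01, -4.84126528e-01,
        -4.35851920e+02],
       [-7.90055729e-03,  7.82113246e-01,  6.23086231e-01,
         9.38628794e+02
[... 435 characters left out ...]
+02],
       [ 2.55937461e-03,  2.02954701e-01,  9.79184783e-01,
         1.58187889e+03],
       [ 0.00000000e+00,  0.00000000e+00,  0.00000000e+00,
         1.00000000e+00]])}
{'K': array([[324.51036552,   0.        , 274.5691384 ],
       [  0.        , 324.51036552, 212.43880955],
       [  0.        ,   0.        ,   1.        ]]), 'tool_from_camera': array([[-9.04700213e-04,  9.64914398e-01,  2.62563111e-01,
         6.80702695e+01],
       [ 9.99999549e-01,  9.48683757e-04, -4.07475759e-05,
        -4.81870570e-01],
       [-2.88407281e-04,  2.62562955e-01, -9.64914821e-01,
         3.06423225e+01],
       [ 0.00000000e+00,  0.00000000e+00,  0.00000000e+00,
         1.00000000e+00]])}
```

View pics/scene0.png

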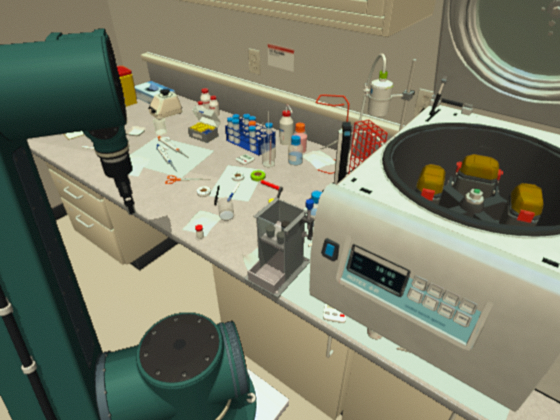

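View pics/top0.png

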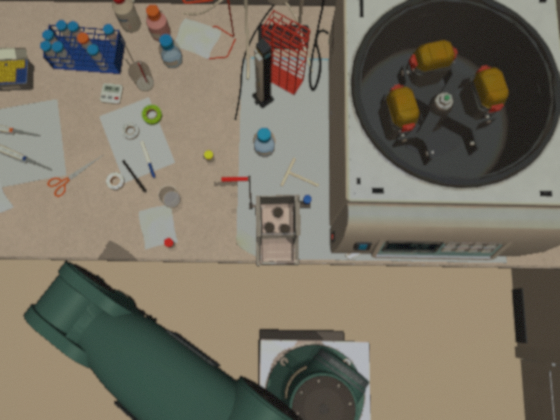

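The top view shows the hopper at about (277,230), red rod at (235,180), and blue knob at (307,199). The centrifuge is close by on the right. I'll enlarge these parts.

```bash
cat > h.py <<'E'
import numpy as np,cv2
from bench import arm,get_image,camera_params
def pix2w(n,u,v,d):
    P=camera_params(n);K=P["K"];x=(u-K[0,2])/K[0,0]*d;y=(v-K[1,2])/K[1,1]*d
    return (P["cam_to_world"]@[x,-y,-d,1])[:3]
def pix2z(n,u,v,z):
    P=camera_params(n);a=pix2w(n,u,v,1.);o=P["cam_to_world"][:3,3];r=a-o
    return o+r*(z-o[2])/r[2]
def w2pix(n,p):
    P=camera_params(n);K=P["K"];c=np.linalg.inv(P["cam_to_world"])@np.r_[p,1]
    return K[0,0]*c[0]/-c[2]+K[0,2], K[1,1]*-c[1]/-c[2]+K[1,2]
E
python3 - <<'E'
import cv2
a=cv2.imread("pics/top0.png")[150:275,205:335]; cv2.imwrite("pics/t1.png",cv2.resize(a,None,fx=6,fy=4.8*1.0 and 6,interpolation=2)[:600*2])
a=cv2.resize(a,(624,600),interpolation=2); cv2.imwrite("pics/t1.png",a)
a=cv2.imread("pics/scene0.png")[165:300,235:345]; cv2.imwrite("pics/s1.png",cv2.resize(a,(489,600),interpolation=2))
E
```

```text
(no output)
```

View pics/t1.png

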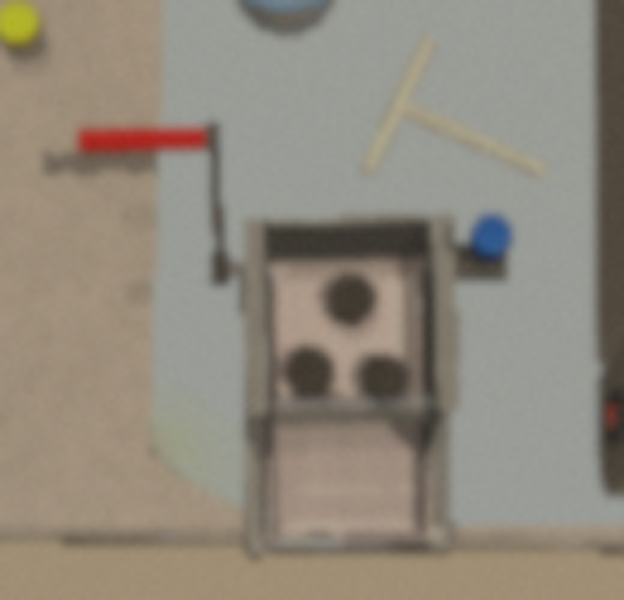

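View pics/s1.png

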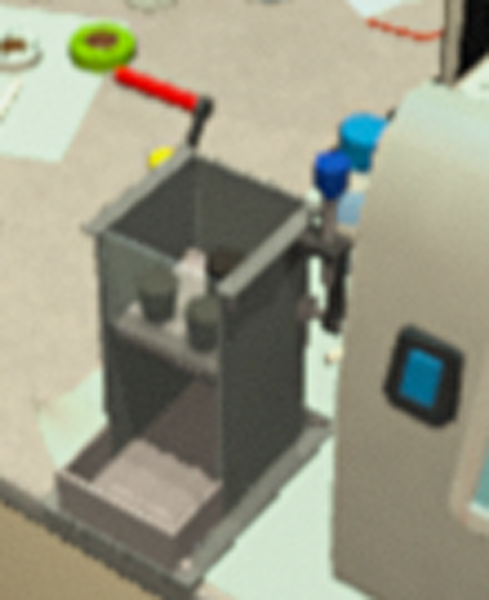

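```bash
python3 - <<'E'
from h import *
f=lambda X,Y,z:pix2z("top",205+X/4.8,150+Y/4.8,z)
k=f(491,236,282);a=f(80,141,224);b=f(209,139,224)
print("knob",k,"rod",a,b,np.linalg.norm(a-b))
cs=[f(*c,225) for c in((247,218),(452,216),(246,412),(455,410))]
print("rim",np.round(cs,1))
cs=[f(*c,52) for c in((250,553),(448,548))]; print(np.round(cs,1))
# fit: knob local (33,-75), rod ends (58.1,150),(58.1,78)
L=np.array([[33,-75],[58.1,150],[58.1,78]]);W=np.array([k[:2],a[:2],b[:2]])
l=L-L.mean(0);w=W-W.mean(0)
th=np.arctan2((l[:,0]*w[:,1]-l[:,1]*w[:,0]).sum(),(l*w).sum());R=np.array([[np.cos(th),-np.sin(th)],[np.sin(th),np.cos(th)]])
t=W.mean(0)-R@L.mean(0);print(np.degrees(th),t,(W-(L@R.T+t)))
d=np.load("pics/top0.npy")
print(d[190:208,300:314].astype(int)); print(pix2w("top",307,199,d[199,307]))
for v in (178,179,180):
  print([np.round(pix2w("top",u,v,d[v,u]),0).tolist() for u in(224,230,236,242,246)])
E
```

```text
knob [508.54042498  41.27251618 282.        ] rod [572.36514505 266.70716885 224.        ] [574.80138077 194.75681527 224.        ] 71.99158718692696
rim [[529.6 172.5 225. ]
 [532.8  58.9 225. ]
 [420.9 170.6 225. ]
 [424.   56.6 225. ]]
[[361.6 170.9  52. ]
 [366.7  50.6  52. ]]
-10.160288128472006 [493.95236629 126.15169662] [[-4.66424775 -5.23403811]
 [-5.23648575  3.1567439 ]
 [ 9.9007335   2.0772942 ]]
[[1630 1625 1628 1635 1633 1629 1634 1631 1628 1630 1628 1628 1627 1628]
 [1631 1627 1626 1633 1627 1622 1625 1627 1628 1632 1627 1626 1631 1627]
 [1623 1623 1622 1626 1625 1624 1618 1631 1626 1626 1623 1625 1628 1624]
 [1628 1627 1629 1626 1627 1629 1623 1627 1622 1629 1633 1625 1629 1629]
 [1625 1630 1624 1626 1627 1627 1626 1625 1627 1625 1625 1632 1626 1629]
 [1621 1622 1626 1627 1625 1338 1336 1333 1329 1336 1634 1636 1626 1623]
 [1621 1627 1628 1624 1335 1331 1335 1332 1331 1330 1337 1626 1627 1627]
 [1625 1623 1628 1619 1332 1332 1332 1335 1330 1336 1329 1331 1627 1625]
 [1620 1630 1626 1336 1332 1337 1330 1331 1334 1337 1335 1335 1621 1624]
 [1623 1628 1634 1334 1330 1332
[... 315 characters left out ...]
45 1621 1616 1620]
 [1396 1393 1393 1398 1384 1345 1349 1344 1346 1393 1392 1621 1618 1622]
 [1394 1394 1391 1394 1391 1380 1383 1390 1395 1394 1395 1626 1621 1621]
 [1390 1395 1386 1393 1396 1391 1393 1393 1394 1389 1389 1615 1617 1616]
 [1388 1389 1394 1391 1392 1392 1392 1385 1392 1390 1396 1611 1612 1622]]
[509.10651136  41.97272157 281.38174823]
[[576.0, 261.0, 224.0], [576.0, 244.0, 227.0], [576.0, 228.0, 226.0], [576.0, 212.0, 229.0], [575.0, 201.0, 231.0]]
[[572.0, 260.0, 229.0], [572.0, 244.0, 232.0], [574.0, 228.0, 226.0], [574.0, 212.0, 225.0], [575.0, 202.0, 224.0]]
[[568.0, 259.0, 234.0], [572.0, 245.0, 220.0], [571.0, 228.0, 226.0], [571.0, 212.0, 228.0], [571.0, 201.0, 226.0]]
```

```bash
python3 - <<'E'
from h import *
f=lambda X,Y,z:pix2z("top",205+X/4.8,150+Y/4.8,z)
k=np.array([508.8,41.6]);a=f(80,141,224);b=f(209,139,224)
cs=[f(*c,225)[:2] for c in((247,218),(452,216),(246,412),(455,410))]
rm=(cs[0]+cs[1])/2
L=np.array([[33,-75],[106.1,150],[106.1,78]]);W=np.array([k,a[:2],b[:2]])
l=L-L.mean(0);w=W-W.mean(0)
th=np.arctan2((l[:,0]*w[:,1]-l[:,1]*w[:,0]).sum(),(l*w).sum());R=np.array([[np.cos(th),-np.sin(th)],[np.sin(th),np.cos(th)]])
t=W.mean(0)-R@L.mean(0);print(np.degrees(th),t,(W-(L@R.T+t)))
T=lambda *p:np.round(R@p+t,1)
print("rimL",[np.round(R.T@(c-t),1) for c in cs])
print("knob",T(33,-75))
for q in(0,.1,.2,.4,.6,.8,1,1.25): print(q,T(48+100*np.sin(.62-q),118),140+100*np.cos(.62-q))
print(arm.get_obs()['joints'])
# heights near the path
d=np.load("pics/top0.npy")
v,u=np.mgrid[0:420,0:560]
E
```

```text
2.211171453029154 [472.28408102 113.57248062] [[ 0.64679211  1.6984481 ]
 [-0.15253876 -0.84724211]
 [-0.49425335 -0.85120599]]
rimL [array([59.6, 56.7]), array([ 58.3, -57. ]), array([-49.1,  59. ]), array([-50.4, -55.1])]
knob [508.2  39.9]
0 [573.8 235.6] 221.38784566625338
0.1 [565.3 235.3] 226.78191796776497
0.2 [556.4 234.9] 231.3088940312308
0.4 [537.5 234.2] 237.58974493306056
0.6 [517.7 233.4] 239.98000066665776
0.8 [497.8 232.6] 238.38436927881213
1 [478.6 231.9] 232.86646355765103
1.25 [456.8 231.1] 220.80275083121518
[ 5.58467912e+01  1.50976668e+01 -2.80042527e+00  7.21595740e+01
 -1.82954794e-03  8.11043615e+01]
```

```bash
python3 - <<'E'
from h import *
d=np.load("pics/top0.npy")
for v in(150,170,190,200,210,230):
  print(v,[np.round(pix2w("top",u,v,d[v,u])).astype(int).tolist() for u in range(320,352,4)])
v,u=np.mgrid[0:420,0:560]
P=camera_params("top");K=P["K"]
C=np.stack([(u-K[0,2])/K[0,0]*d,-(v-K[1,2])/K[1,1]*d,-d],-1)
W=C@P["cam_to_world"][:3,:3].T+P["cam_to_world"][:3,3]
m=(d>0)&(v<265)&(u<330)&(W[...,2]>180)
for b in range(0,330,30):
  for r in range(0,265,30):
    s=m[r:r+30,b:b+30]
    if s.sum()>8:
      w=W[r:r+30,b:b+30][s];print(b,r,w.mean(0).astype(int),w[:,2].max().astype(int))
E
```

```text
150 [[734, -18, 2], [736, -32, -6], [737, -45, -7], [696, -42, 116], [664, -42, 212], [638, -42, 291], [615, -42, 360], [609, -49, 380]]
170 [[670, -19, -3], [670, -31, -3], [668, -43, 2], [636, -42, 115], [609, -42, 207], [585, -42, 290], [565, -42, 360], [557, -48, 385]]
190 [[602, -17, 9], [603, -30, 4], [603, -43, 5], [577, -42, 111], [553, -42, 205], [533, -42, 287], [516, -42, 353], [509, -47, 384]]
200 [[573, -18, -4], [573, -31, -2], [572, -43, 1], [548, -42, 108], [526, -42, 202], [508, -42, 281], [492, -42, 353], [485, -47, 384]]
210 [[542, -19, -6], [541, -31, -3], [542, -43, -5], [518, -42, 107], [499, -42, 198], [487, -45, 256], [468, -43, 347], [457, -44, 400]]
230 [[478, -18, 0], [477, -30, 4], [478, -42, 3], [461, -43, 101], [445, -42, 196], [432, -43, 270], [420, -43, 344], [415, -48, 372]]
60 240 [296 482 675] 695
120 30 [965 559 212] 240
120 60 [925 553 193] 211
180 0 [1049  349  302] 308
210 0 [1098  278  224] 303
210 150 [575 243 226] 233
210 180 [568 244 226] 233
240 0 [1046  182  255] 335
240 30 [913 163 304] 333
240 60 [888 165 236] 301
240 150 [576 203 228] 234
240 180 [530 172 215] 233
240 210 [448 162 220] 232
270 0 [1008  114  301] 346
270 30 [955 103 256] 325
270 60 [919  99 205] 263
270 180 [523  88 213] 230
270 210 [444  82 213] 229
300 0 [1030   54  263] 309
300 30 [959  48 264] 309
300 180 [506  43 254] 288
300 210 [451  56 224] 227
```

Request:
play_rows([
  {"wz": 6.25, "dz": -10},
  {"wz": 6.25, "dz": -10},
  {"wz": 6.25, "dz": -10},
  {"wz": 6.25, "dz": -10},
  {"wz": 6.25, "dz": -10},
  {"wz": 6.25, "dz": -10},
  {"wz": 6.25, "dz": -10},
  {"wz": 6.25, "dz": -10},
  {"wz": 6.25, "dz": -10},
  {"wz": 6.25, "dz": -10},
], grip=60)

```text
validation failed for argument at $.ta...
```

Request:
play_rows([
  {"dx": 0, "dy": 0, "dz": -10, "wx": 0, "wy": 0, "wz": 6.25},
  {"dx": 0, "dy": 0, "dz": -10, "wx": 0, "wy": 0, "wz": 6.25},
  {"dx": 0, "dy": 0, "dz": -10, "wx": 0, "wy": 0, "wz": 6.25},
  {"dx": 0, "dy": 0, "dz": -10, "wx": 0, "wy": 0, "wz": 6.25},
  {"dx": 0, "dy": 0, "dz": -10, "wx": 0, "wy": 0, "wz": 6.25},
  {"dx": 0, "dy": 0, "dz": -10, "wx": 0, "wy": 0, "wz": 6.25},
  {"dx": 0, "dy": 0, "dz": -10, "wx": 0, "wy": 0, "wz": 6.25},
  {"dx": 0, "dy": 0, "dz": -10, "wx": 0, "wy": 0, "wz": 6.25},
  {"dx": 0, "dy": 0, "dz": -10, "wx": 0, "wy": 0, "wz": 6.25},
  {"dx": 0, "dy": 0, "dz": -10, "wx": 0, "wy": 0, "wz": 6.25},
], grip=60)

```text
t: 1.1
ee_pos: [224.0, 474.8, 504.8]
orientation: [-180.0, 0.0, 92.0]
wrist_force: [-0.2, 0.2, 0.5]
finger_gap: 0.705
```

Request:
play_rows([
  {"dx": -20, "dy": 12, "dz": 0, "wx": 0, "wy": 0, "wz": 0},
  {"dx": -40, "dy": 24, "dz": 0, "wx": 0, "wy": 0, "wz": 0},
  {"dx": -40, "dy": 24, "dz": 0, "wx": 0, "wy": 0, "wz": 0},
  {"dx": -40, "dy": 24, "dz": 0, "wx": 0, "wy": 0, "wz": 0},
  {"dx": -40, "dy": 24, "dz": 0, "wx": 0, "wy": 0, "wz": 0},
  {"dx": -40, "dy": 24, "dz": 0, "wx": 0, "wy": 0, "wz": 0},
  {"dx": -40, "dy": 24, "dz": 0, "wx": 0, "wy": 0, "wz": 0},
  {"dx": -40, "dy": 24, "dz": 0, "wx": 0, "wy": 0, "wz": 0},
  {"dx": -40, "dy": 24, "dz": 0, "wx": 0, "wy": 0, "wz": 0},
  {"dx": -40, "dy": 24, "dz": 0, "wx": 0, "wy": 0, "wz": 0},
])

```text
t: 2.1
ee_pos: [467.3, 102.1, 504.6]
orientation: [-180.0, -0.0, 92.2]
wrist_force: [1.3, 0.4, 0.6]
finger_gap: 0.701
```

```bash
python3 - <<'E'
from h import *
o=arm.get_obs();print(o['ee_pos'],o['orientation'],o['joints'])
p,d=get_image("wrist");cv2.imwrite("pics/w1.png",p[:,:,::-1])
from scipy.spatial.transform import Rotation as Ro
o=arm.get_obs();M=np.eye(4);M[:3,:3]=Ro.from_euler('xyz',o['orientation'],degrees=True).as_matrix();M[:3,3]=o['ee_pos']
P=camera_params("wrist");K=P["K"];C=M@P["tool_from_camera"]
hsv=cv2.cvtColor(p,cv2.COLOR_RGB2HSV)
for nm,lo,hi in(("blue",(105,150,50),(125,255,255)),("red",(0,180,80),(6,255,255))):
  m=cv2.inRange(hsv,lo,hi);n,_,st,ce=cv2.connectedComponentsWithStats(m)
  for i in range(1,n):
    if st[i][4]>60:
      u,v=ce[i];dd=np.median(d[(_==i)&(d>0)]);print(nm,st[i],(C@[(u-K[0,2])/K[0,0]*dd,-(v-K[1,2])/K[1,1]*dd,-dd,1])[:3])
E
```

```text
[467.30936106 102.14169765 504.60097976] [-1.79990381e+02 -2.91397622e-03  9.22334443e+01] [2.55529830e+00 9.80374823e+00 5.58914469e+00 8.57949992e+01
 2.96796522e-03 9.03218535e+01]
blue [322 306  28  29 614] [511.32236134  38.77276393 282.52243699]
red [ 427    0   25   87 1448] [577.00067865 223.11795022 226.3140422 ]
```

View pics/w1.png

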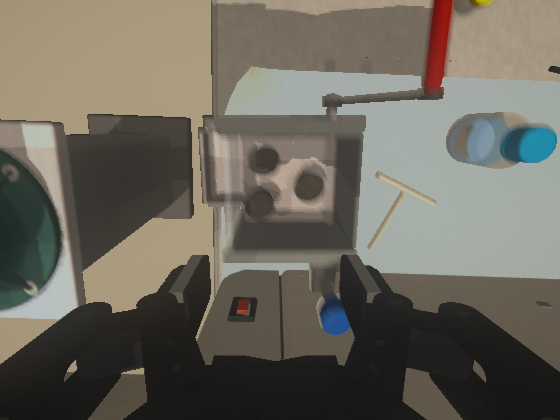

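The wrist view shows the knob at (335,316), and it puts the knob within about 3 mm of the top camera estimate, so I'll use (510, 40). Next I move over it, go down and pinch.

Request:
play_rows([
  {"dx": -20, "dy": 12, "dz": 0, "wx": 0, "wy": 0, "wz": 0},
  {"dx": -22, "dy": 14, "dz": 0, "wx": 0, "wy": 0, "wz": 0},
  {"dx": -16, "dy": 10, "dz": 0, "wx": 0, "wy": 0, "wz": 0},
  {"dx": -7.4, "dy": 5, "dz": 5, "wx": 0, "wy": 0, "wz": 0},
  {"dx": 0, "dy": 0, "dz": 15, "wx": 0, "wy": 0, "wz": 0},
  {"dx": 0, "dy": 0, "dz": 20, "wx": 0, "wy": 0, "wz": 0},
  {"dx": 0, "dy": 0, "dz": 16, "wx": 0, "wy": 0, "wz": 0},
  {"dx": 0, "dy": 0, "dz": 14, "wx": 0, "wy": 0, "wz": 0},
  {"dx": 0, "dy": 0, "dz": 8, "wx": 0, "wy": 0, "wz": 0},
  {"dx": 0, "dy": 0, "dz": 4, "wx": 0, "wy": 0, "wz": 0},
])

```text
t: 3.15
ee_pos: [509.9, 40.6, 422.0]
orientation: [-179.9, -0.0, 92.3]
wrist_force: [-0.0, -1.7, 0.4]
finger_gap: 0.699
```

Request:
play_rows([
  {"dx": 0, "dy": 0, "dz": 0, "wx": 0, "wy": 0, "wz": 0},
  {"dx": 0, "dy": 0, "dz": 0, "wx": 0, "wy": 0, "wz": 0},
  {"dx": 0, "dy": 0, "dz": 0, "wx": 0, "wy": 0, "wz": 0},
  {"dx": 0, "dy": 0, "dz": 0, "wx": 0, "wy": 0, "wz": 0},
  {"dx": 0, "dy": 0, "dz": 0, "wx": 0, "wy": 0, "wz": 0},
  {"dx": 0, "dy": 0, "dz": 0, "wx": 0, "wy": 0, "wz": 0},
  {"dx": 0, "dy": 0, "dz": 0, "wx": 0, "wy": 0, "wz": 0},
  {"dx": 0, "dy": 0, "dz": 0, "wx": 0, "wy": 0, "wz": 0},
  {"dx": 0, "dy": 0, "dz": 0, "wx": 0, "wy": 0, "wz": 0},
  {"dx": 0, "dy": 0, "dz": 0, "wx": 0, "wy": 0, "wz": 0},
], grip=0, squeeze=35)

```text
t: 4.15
ee_pos: [510.5, 40.3, 422.9]
orientation: [179.9, -0.0, 92.2]
wrist_force: [5.4, 2.6, 2.2]
finger_gap: 0.253
```

```bash
python3 - <<'E'
from h import *
o=arm.get_obs();print(o['ee_pos'],o['wrist_force'],o['ft_torque'],o['finger_gap']*85.4)
E
```

```text
[510.54309061  40.31522526 422.92662528] [5.37172073 2.55870721 2.15868605] [ 0.25896476 -0.98112653 -0.04923033] 21.626873539613044
```

Request:
play_rows([
  {"dx": 0, "dy": 0, "dz": -4, "wx": 0, "wy": 0, "wz": 0},
  {"dx": 0, "dy": 0, "dz": -5, "wx": 0, "wy": 0, "wz": 0},
  {"dx": 0, "dy": 0, "dz": -5, "wx": 0, "wy": 0, "wz": 0},
  {"dx": 0, "dy": 0, "dz": -5, "wx": 0, "wy": 0, "wz": 0},
  {"dx": 0, "dy": 0, "dz": -5, "wx": 0, "wy": 0, "wz": 0},
  {"dx": 0, "dy": 0, "dz": -5, "wx": 0, "wy": 0, "wz": 0},
  {"dx": 0, "dy": 0, "dz": -4, "wx": 0, "wy": 0, "wz": 0},
  {"dx": 0, "dy": 0, "dz": -2, "wx": 0, "wy": 0, "wz": 0},
  {"dx": 0, "dy": 0, "dz": 0, "wx": 0, "wy": 0, "wz": 0},
  {"dx": 0, "dy": 0, "dz": 0, "wx": 0, "wy": 0, "wz": 0},
])

```text
t: 5.15
ee_pos: [510.6, 40.3, 457.9]
orientation: [179.9, -0.0, 92.2]
wrist_force: [4.6, 1.5, 2.1]
finger_gap: 0.254
```

```bash
python3 - <<'E'
from h import *
o=arm.get_obs();print(o['ee_pos'],o['wrist_force'],o['ft_torque'],o['finger_gap']*85.4)
E
```

```text
[510.55858016  40.29726669 457.85865795] [4.64643531 1.52022166 2.07098876] [ 0.26604587 -1.06720823  0.01150072] 21.73084813469442
```

Request:
play_rows([
  {"dx": 0, "dy": 0, "dz": 0, "wx": 0, "wy": 0, "wz": 0},
  {"dx": 0, "dy": 0, "dz": 0, "wx": 0, "wy": 0, "wz": 0},
  {"dx": 0, "dy": 0, "dz": 0, "wx": 0, "wy": 0, "wz": 0},
  {"dx": 0, "dy": 0, "dz": 0, "wx": 0, "wy": 0, "wz": 0},
  {"dx": 0, "dy": 0, "dz": 0, "wx": 0, "wy": 0, "wz": 0},
  {"dx": 0, "dy": 0, "dz": -10, "wx": 0, "wy": 0, "wz": 0},
  {"dx": 0, "dy": 0, "dz": -15, "wx": 0, "wy": 0, "wz": 0},
  {"dx": 0, "dy": 0, "dz": -15, "wx": 0, "wy": 0, "wz": 0},
  {"dx": 0, "dy": 0, "dz": -15, "wx": 0, "wy": 0, "wz": 0},
  {"dx": 10, "dy": 4, "dz": -5, "wx": 0, "wy": 0, "wz": 0},
], grip=55)

```text
t: 6.15
ee_pos: [513.8, 50.2, 519.6]
orientation: [179.9, 0.0, 92.2]
wrist_force: [1.0, -0.3, -0.1]
finger_gap: 0.647
```

Request:
play_rows([
  {"dx": 20, "dy": 8, "dz": 0, "wx": 0, "wy": 0, "wz": 0},
  {"dx": 30, "dy": 11, "dz": 0, "wx": 0, "wy": 0, "wz": 0},
  {"dx": 35, "dy": 13, "dz": 0, "wx": 0, "wy": 0, "wz": 0},
  {"dx": 35, "dy": 13, "dz": 0, "wx": 0, "wy": 0, "wz": 0},
  {"dx": 30, "dy": 11, "dz": 10, "wx": 0, "wy": 0, "wz": 0},
  {"dx": 20, "dy": 8, "dz": 10, "wx": 0, "wy": 0, "wz": 0},
  {"dx": 13, "dy": 4.5, "dz": 15, "wx": 0, "wy": 0, "wz": 0},
  {"dx": 0, "dy": 0, "dz": 15, "wx": 0, "wy": 0, "wz": 0},
  {"dx": 0, "dy": 0, "dz": 10, "wx": 0, "wy": 0, "wz": 0},
  {"dx": 0, "dy": 0, "dz": 0, "wx": 0, "wy": 0, "wz": 0},
])

```text
t: 7.15
ee_pos: [574.9, 236.3, 456.5]
orientation: [-179.9, 0.0, 92.2]
wrist_force: [-0.4, 0.2, -0.0]
finger_gap: 0.64
```

```bash
cat >> h.py <<'E'
from scipy.spatial.transform import Rotation as Ro
def wristpose():
    o=arm.get_obs();M=np.eye(4);M[:3,:3]=Ro.from_euler('xyz',o['orientation'],degrees=True).as_matrix();M[:3,3]=o['ee_pos']
    return o,M@camera_params("wrist")["tool_from_camera"]
E
python3 - <<'E'
from h import *
o,C=wristpose();print(o['ee_pos'])
p,d=get_image("wrist");cv2.imwrite("pics/w2.png",p[:,:,::-1])
q,_=get_image("scene");cv2.imwrite("pics/s2.png",cv2.resize(q[130:310,215:365,::-1],(500,600),interpolation=2))
K=camera_params("wrist")["K"]
hsv=cv2.cvtColor(p,cv2.COLOR_RGB2HSV)
for nm,lo,hi in(("blue",(105,150,50),(125,255,255)),("red",(0,180,80),(6,255,255))):
  m=cv2.inRange(hsv,lo,hi);n,_,st,ce=cv2.connectedComponentsWithStats(m)
  for i in range(1,n):
    if st[i][4]>60:
      u,v=ce[i];dd=np.median(d[(_==i)&(d>0)]);print(nm,st[i],(C@[(u-K[0,2])/K[0,0]*dd,-(v-K[1,2])/K[1,1]*dd,-dd,1])[:3])
E
```

```text
[574.90865545 236.26178073 456.53578921]
red [267 221  18  62 920] [573.6929819  221.94086166 227.64384333]
red [522 270  38  35 698] [962.91235124  93.29007543   4.40344961]
red [509 286  51  46 767] [953.11478199  62.35170243   6.38170069]
```

View pics/w2.png

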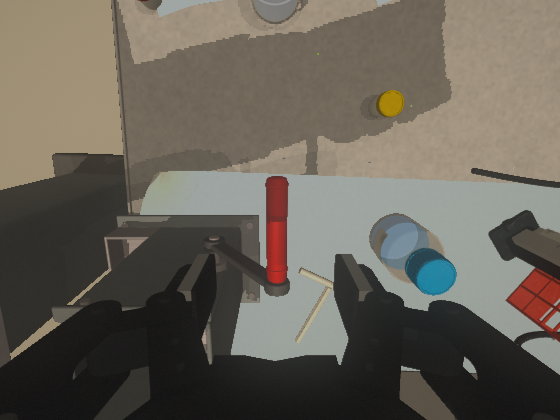

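View pics/s2.png

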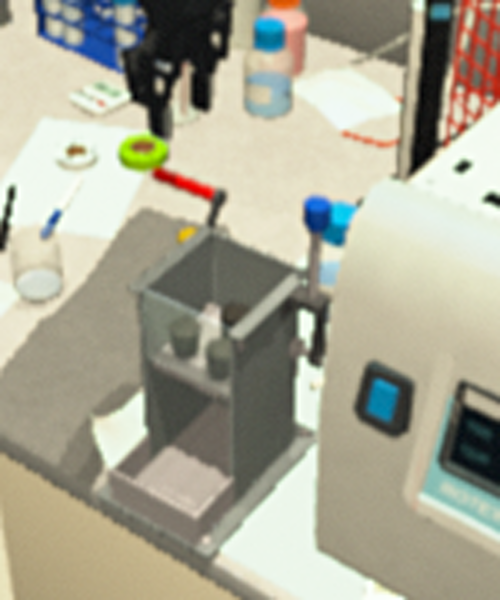

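The bolt is up: the knob stands clear of the bracket at (315,212) in the crop. The gripper is centred over the red rod. I go down and pinch it.

Request:
play_rows([
  {"dx": 0, "dy": 0, "dz": 8, "wx": 0, "wy": 0, "wz": 0},
  {"dx": 0, "dy": 0, "dz": 14, "wx": 0, "wy": 0, "wz": 0},
  {"dx": 0, "dy": 0, "dz": 16, "wx": 0, "wy": 0, "wz": 0},
  {"dx": 0, "dy": 0, "dz": 16, "wx": 0, "wy": 0, "wz": 0},
  {"dx": 0, "dy": 0, "dz": 14, "wx": 0, "wy": 0, "wz": 0},
  {"dx": 0, "dy": 0, "dz": 8, "wx": 0, "wy": 0, "wz": 0},
  {"dx": 0, "dy": 0, "dz": 4, "wx": 0, "wy": 0, "wz": 0},
  {"dx": 0, "dy": 0, "dz": 0, "wx": 0, "wy": 0, "wz": 0},
  {"dx": 0, "dy": 0, "dz": 0, "wx": 0, "wy": 0, "wz": 0},
  {"dx": 0, "dy": 0, "dz": 0, "wx": 0, "wy": 0, "wz": 0},
])

```text
t: 8.25
ee_pos: [575.2, 236.0, 378.3]
orientation: [179.9, -0.0, 92.2]
wrist_force: [0.0, 0.1, -1.2]
finger_gap: 0.645
```

Request:
play_rows([
  {"dx": 0, "dy": 0, "dz": 0, "wx": 0, "wy": 0, "wz": 0},
  {"dx": 0, "dy": 0, "dz": 0, "wx": 0, "wy": 0, "wz": 0},
  {"dx": 0, "dy": 0, "dz": 0, "wx": 0, "wy": 0, "wz": 0},
  {"dx": 0, "dy": 0, "dz": 0, "wx": 0, "wy": 0, "wz": 0},
  {"dx": 0, "dy": 0, "dz": 0, "wx": 0, "wy": 0, "wz": 0},
  {"dx": 0, "dy": 0, "dz": 0, "wx": 0, "wy": 0, "wz": 0},
  {"dx": 0, "dy": 0, "dz": 0, "wx": 0, "wy": 0, "wz": 0},
  {"dx": 0, "dy": 0, "dz": 0, "wx": 0, "wy": 0, "wz": 0},
  {"dx": 0, "dy": 0, "dz": 0, "wx": 0, "wy": 0, "wz": 0},
  {"dx": 0, "dy": 0, "dz": 0, "wx": 0, "wy": 0, "wz": 0},
], grip=0, squeeze=30)

```text
t: 9.25
ee_pos: [575.2, 236.0, 377.9]
orientation: [180.0, -0.0, 92.2]
wrist_force: [0.3, 0.2, 6.2]
finger_gap: 0.147
```

```bash
python3 - <<'E'
from h import *
o=arm.get_obs();print(o['ee_pos'],o['wrist_force'],o['ft_torque'],o['finger_gap']*85.4)
q=np.linspace(0,1.25,21);y=100*np.sin(.62-q);z=-100*np.cos(.62-q)
for a,b,c in zip(q[1:],np.diff(y),np.diff(z)):print(round(a,3),round(b,1),round(c,1))
E
```

```text
[575.23763022 236.02114548 377.9167819 ] [0.30787497 0.22106745 6.16360326] [ 0.02923697 -0.40217816  0.04118615] 12.540032810871674
0.062 -5.2 -3.5
0.125 -5.4 -3.1
0.188 -5.6 -2.8
0.25 -5.8 -2.4
0.312 -5.9 -2.1
0.375 -6.0 -1.7
0.438 -6.1 -1.3
0.5 -6.2 -0.9
0.562 -6.2 -0.6
0.625 -6.2 -0.2
0.688 -6.2 0.2
0.75 -6.2 0.6
0.812 -6.2 1.0
0.875 -6.1 1.4
0.938 -6.0 1.8
1.0 -5.9 2.1
1.062 -5.7 2.5
1.125 -5.6 2.9
1.188 -5.4 3.2
1.25 -5.2 3.5
```

Request:
play_rows([
  {"dx": 0, "dy": -5.2, "dz": -3.5, "wx": 0, "wy": 0, "wz": 0},
  {"dx": 0, "dy": -5.4, "dz": -3.1, "wx": 0, "wy": 0, "wz": 0},
  {"dx": 0, "dy": -5.6, "dz": -2.8, "wx": 0, "wy": 0, "wz": 0},
  {"dx": 0, "dy": -5.8, "dz": -2.4, "wx": 0, "wy": 0, "wz": 0},
  {"dx": 0, "dy": -5.9, "dz": -2.1, "wx": 0, "wy": 0, "wz": 0},
  {"dx": 0, "dy": -6.0, "dz": -1.7, "wx": 0, "wy": 0, "wz": 0},
  {"dx": 0, "dy": -6.1, "dz": -1.3, "wx": 0, "wy": 0, "wz": 0},
  {"dx": 0, "dy": -6.2, "dz": -0.9, "wx": 0, "wy": 0, "wz": 0},
  {"dx": 0, "dy": -6.2, "dz": -0.6, "wx": 0, "wy": 0, "wz": 0},
  {"dx": 0, "dy": -6.2, "dz": -0.2, "wx": 0, "wy": 0, "wz": 0},
])

```text
t: 10.25
ee_pos: [516.9, 233.7, 397.1]
orientation: [179.8, -0.0, 92.2]
wrist_force: [6.0, 0.4, 5.9]
finger_gap: 0.148
```

Forces are low. I carry on to nearly fully open.

Request:
play_rows([
  {"dx": 0, "dy": -6.2, "dz": 0.2, "wx": 0, "wy": 0, "wz": 0},
  {"dx": 0, "dy": -6.2, "dz": 0.6, "wx": 0, "wy": 0, "wz": 0},
  {"dx": 0, "dy": -6.2, "dz": 1.0, "wx": 0, "wy": 0, "wz": 0},
  {"dx": 0, "dy": -6.1, "dz": 1.4, "wx": 0, "wy": 0, "wz": 0},
  {"dx": 0, "dy": -6.0, "dz": 1.8, "wx": 0, "wy": 0, "wz": 0},
  {"dx": 0, "dy": -5.9, "dz": 2.1, "wx": 0, "wy": 0, "wz": 0},
  {"dx": 0, "dy": -5.7, "dz": 2.5, "wx": 0, "wy": 0, "wz": 0},
  {"dx": 0, "dy": -5.6, "dz": 2.9, "wx": 0, "wy": 0, "wz": 0},
  {"dx": 0, "dy": -5.4, "dz": 3.2, "wx": 0, "wy": 0, "wz": 0},
  {"dx": 0, "dy": -5, "dz": 3.3, "wx": 0, "wy": 0, "wz": 0},
])

```text
t: 11.25
ee_pos: [458.0, 231.4, 377.1]
orientation: [180.0, 0.0, 92.2]
wrist_force: [18.6, 1.7, 13.1]
finger_gap: 0.152
```

Request:
play_rows([
  {"dx": 0, "dy": 0, "dz": 0, "wx": 0, "wy": 0, "wz": 0},
  {"dx": 0, "dy": 0, "dz": 0, "wx": 0, "wy": 0, "wz": 0},
  {"dx": 0, "dy": 0, "dz": 0, "wx": 0, "wy": 0, "wz": 0},
  {"dx": 0, "dy": 0, "dz": 0, "wx": 0, "wy": 0, "wz": 0},
  {"dx": 0, "dy": 0, "dz": 0, "wx": 0, "wy": 0, "wz": 0},
  {"dx": 0, "dy": 0, "dz": 0, "wx": 0, "wy": 0, "wz": 0},
  {"dx": 0, "dy": 0, "dz": 0, "wx": 0, "wy": 0, "wz": 0},
  {"dx": 0, "dy": 0, "dz": 0, "wx": 0, "wy": 0, "wz": 0},
  {"dx": 0, "dy": 0, "dz": 0, "wx": 0, "wy": 0, "wz": 0},
  {"dx": 0, "dy": 0, "dz": 0, "wx": 0, "wy": 0, "wz": 0},
])

```text
t: 12.25
ee_pos: [458.4, 231.4, 377.4]
orientation: [179.9, -0.0, 92.2]
wrist_force: [5.4, -0.5, 4.8]
finger_gap: 0.148
```

```bash
python3 - <<'E'
from h import *
o=arm.get_obs();print(o['ee_pos'],o['wrist_force'],o['ft_torque'],o['finger_gap']*85.4)
q,_=get_image("scene");t,_=get_image("top")
a=cv2.resize(q[165:300,235:345,::-1],(400,490),interpolation=2);b=cv2.resize(t[165:275,240:330,::-1],(400,490),interpolation=2)
cv2.imwrite("pics/c3.png",np.hstack([a,b]))
E
```

```text
[458.40479848 231.44358334 377.41070349] [ 5.41699647 -0.49621694  4.82217157] [-0.01187031 -1.28776374  0.03118758] 12.618156543078808
```

View pics/c3.png

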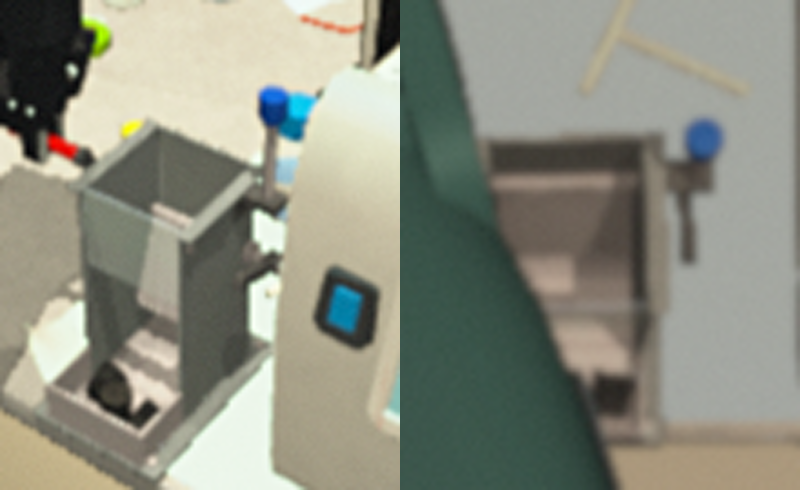

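```bash
python3 - <<'E'
from h import *
q,_=get_image("scene");w,_=get_image("wrist")
cv2.imwrite("pics/c4.png",cv2.resize(q[235:300,240:310,::-1],(646,600),interpolation=cv2.INTER_CUBIC));cv2.imwrite("pics/w4.png",w[:,:,::-1])
E
```

```text
(no output)
```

View pics/c4.png

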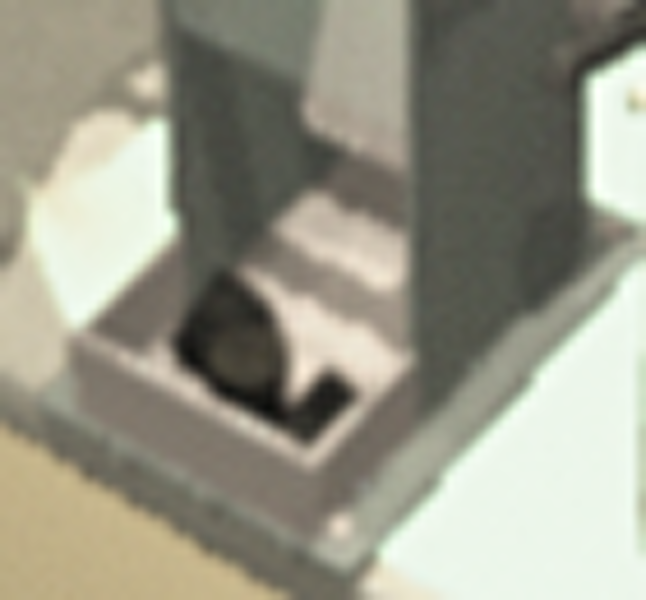

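View pics/w4.png

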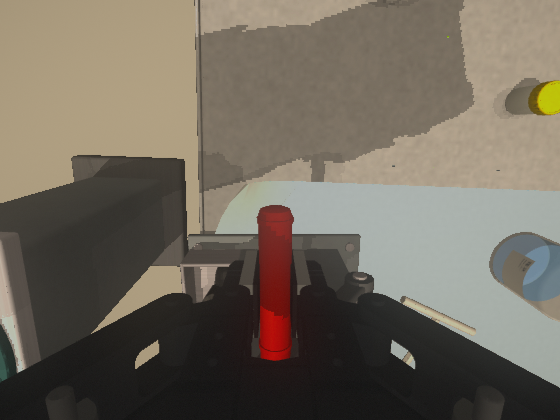

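Two stoppers clearly show in the pan, at (235,345) and (320,400) in the crop. The arm hides the rest, so I'll let go of the rod and look from above before closing.

Request:
play_rows([
  {"dx": 0, "dy": 0, "dz": 0, "wx": 0, "wy": 0, "wz": 0},
  {"dx": 0, "dy": 0, "dz": 0, "wx": 0, "wy": 0, "wz": 0},
  {"dx": 0, "dy": 0, "dz": 0, "wx": 0, "wy": 0, "wz": 0},
  {"dx": 0, "dy": 0, "dz": -10, "wx": 0, "wy": 0, "wz": 0},
  {"dx": 0, "dy": 0, "dz": -20, "wx": 0, "wy": 0, "wz": 0},
  {"dx": 0, "dy": 0, "dz": -20, "wx": 0, "wy": 0, "wz": 0},
  {"dx": 0, "dy": 0, "dz": -20, "wx": 0, "wy": 0, "wz": 0},
  {"dx": -10, "dy": 0, "dz": -20, "wx": 0, "wy": 0, "wz": 0},
  {"dx": -20, "dy": 0, "dz": -20, "wx": 0, "wy": 0, "wz": 0},
  {"dx": -30, "dy": 0, "dz": -20, "wx": 0, "wy": 0, "wz": 0},
], grip=45)

```text
t: 13.45
ee_pos: [460.3, 171.4, 508.6]
orientation: [180.0, -0.0, 92.3]
wrist_force: [0.6, 0.3, -0.2]
finger_gap: 0.528
```

Request:
play_rows([
  {"dx": -30, "dy": 0, "dz": 0, "wx": 0, "wy": 0, "wz": 0},
  {"dx": -25, "dy": 0, "dz": 0, "wx": 0, "wy": 0, "wz": 0},
  {"dx": -15, "dy": 0, "dz": 0, "wx": 0, "wy": 0, "wz": 0},
  {"dx": 0, "dy": 0, "dz": 0, "wx": 0, "wy": 0, "wz": 0},
  {"dx": 0, "dy": 0, "dz": 0, "wx": 0, "wy": 0, "wz": 0},
  {"dx": 0, "dy": 0, "dz": 0, "wx": 0, "wy": 0, "wz": 0},
  {"dx": 0, "dy": 0, "dz": 0, "wx": 0, "wy": 0, "wz": 0},
  {"dx": 0, "dy": 0, "dz": 0, "wx": 0, "wy": 0, "wz": 0},
  {"dx": 0, "dy": 0, "dz": 0, "wx": 0, "wy": 0, "wz": 0},
  {"dx": 0, "dy": 0, "dz": 0, "wx": 0, "wy": 0, "wz": 0},
])

```text
t: 14.45
ee_pos: [463.4, 101.7, 507.3]
orientation: [-180.0, 0.0, 92.3]
wrist_force: [0.1, -0.2, 0.7]
finger_gap: 0.527
```

```bash
python3 - <<'E'
from h import *
o,C=wristpose();print(o['ee_pos'])
w,_=get_image("wrist");cv2.imwrite("pics/w5.png",w[:,:,::-1])
E
```

```text
[463.38362845 101.69603831 507.26588689]
```

View pics/w5.png

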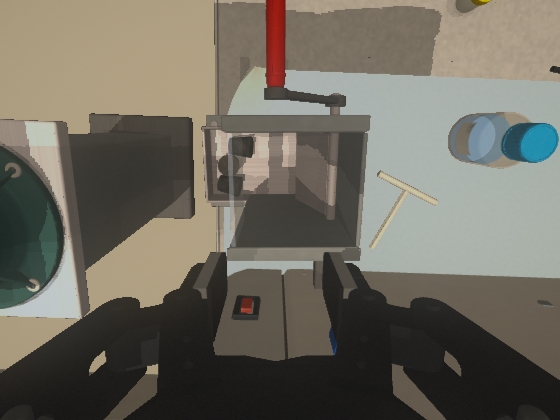

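All three stoppers lie in the pan, at (243,147), (226,165) and (231,183), and the bin is empty. I go back by the same path to close the trap.

Request:
play_rows([
  {"dx": 15, "dy": 0, "dz": 0, "wx": 0, "wy": 0, "wz": 0},
  {"dx": 30, "dy": 0, "dz": 0, "wx": 0, "wy": 0, "wz": 0},
  {"dx": 35, "dy": 0, "dz": 0, "wx": 0, "wy": 0, "wz": 0},
  {"dx": 30, "dy": 0, "dz": 15, "wx": 0, "wy": 0, "wz": 0},
  {"dx": 15, "dy": 0, "dz": 25, "wx": 0, "wy": 0, "wz": 0},
  {"dx": 5, "dy": 0, "dz": 25, "wx": 0, "wy": 0, "wz": 0},
  {"dx": 0, "dy": 0, "dz": 25, "wx": 0, "wy": 0, "wz": 0},
  {"dx": 0, "dy": 0, "dz": 20, "wx": 0, "wy": 0, "wz": 0},
  {"dx": 0, "dy": 0, "dz": 15, "wx": 0, "wy": 0, "wz": 0},
  {"dx": 0, "dy": 0, "dz": 5, "wx": 0, "wy": 0, "wz": 0},
])

```text
t: 15.5
ee_pos: [458.0, 231.3, 376.0]
orientation: [-179.9, 0.0, 92.2]
wrist_force: [-1.7, -0.7, -0.1]
finger_gap: 0.527
```

Request:
play_rows([
  {"dx": 0, "dy": 0, "dz": 0, "wx": 0, "wy": 0, "wz": 0},
  {"dx": 0, "dy": 0, "dz": 0, "wx": 0, "wy": 0, "wz": 0},
  {"dx": 0, "dy": 0, "dz": 0, "wx": 0, "wy": 0, "wz": 0},
  {"dx": 0, "dy": 0, "dz": 0, "wx": 0, "wy": 0, "wz": 0},
  {"dx": 0, "dy": 0, "dz": 0, "wx": 0, "wy": 0, "wz": 0},
  {"dx": 0, "dy": 0, "dz": 0, "wx": 0, "wy": 0, "wz": 0},
  {"dx": 0, "dy": 0, "dz": 0, "wx": 0, "wy": 0, "wz": 0},
  {"dx": 0, "dy": 0, "dz": 0, "wx": 0, "wy": 0, "wz": 0},
  {"dx": 0, "dy": 0, "dz": 0, "wx": 0, "wy": 0, "wz": 0},
  {"dx": 0, "dy": 0, "dz": 0, "wx": 0, "wy": 0, "wz": 0},
], grip=0)

```text
t: 16.5
ee_pos: [458.5, 231.5, 378.0]
orientation: [179.9, -0.0, 92.2]
wrist_force: [-1.2, -0.3, 6.0]
finger_gap: 0.149
```

Now I close it along the reverse arc, with gentle overtravel against the end stop.

Request:
play_rows([
  {"dx": 0, "dy": 5, "dz": -3.3, "wx": 0, "wy": 0, "wz": 0},
  {"dx": 0, "dy": 5.4, "dz": -3.2, "wx": 0, "wy": 0, "wz": 0},
  {"dx": 0, "dy": 5.6, "dz": -2.9, "wx": 0, "wy": 0, "wz": 0},
  {"dx": 0, "dy": 5.7, "dz": -2.5, "wx": 0, "wy": 0, "wz": 0},
  {"dx": 0, "dy": 5.9, "dz": -2.1, "wx": 0, "wy": 0, "wz": 0},
  {"dx": 0, "dy": 6.0, "dz": -1.8, "wx": 0, "wy": 0, "wz": 0},
  {"dx": 0, "dy": 6.1, "dz": -1.4, "wx": 0, "wy": 0, "wz": 0},
  {"dx": 0, "dy": 6.2, "dz": -1.0, "wx": 0, "wy": 0, "wz": 0},
  {"dx": 0, "dy": 6.2, "dz": -0.6, "wx": 0, "wy": 0, "wz": 0},
  {"dx": 0, "dy": 6.2, "dz": -0.2, "wx": 0, "wy": 0, "wz": 0},
])

```text
t: 17.5
ee_pos: [516.4, 233.7, 396.8]
orientation: [-179.9, -0.0, 92.3]
wrist_force: [-5.6, 3.2, 5.4]
finger_gap: 0.148
```

Request:
play_rows([
  {"dx": 0, "dy": 6.2, "dz": 0.2, "wx": 0, "wy": 0, "wz": 0},
  {"dx": 0, "dy": 6.2, "dz": 0.6, "wx": 0, "wy": 0, "wz": 0},
  {"dx": 0, "dy": 6.2, "dz": 0.9, "wx": 0, "wy": 0, "wz": 0},
  {"dx": 0, "dy": 6.1, "dz": 1.3, "wx": 0, "wy": 0, "wz": 0},
  {"dx": 0, "dy": 6.0, "dz": 1.7, "wx": 0, "wy": 0, "wz": 0},
  {"dx": 0, "dy": 5.9, "dz": 2.1, "wx": 0, "wy": 0, "wz": 0},
  {"dx": 0, "dy": 5.8, "dz": 2.4, "wx": 0, "wy": 0, "wz": 0},
  {"dx": 0, "dy": 5.6, "dz": 2.8, "wx": 0, "wy": 0, "wz": 0},
  {"dx": 0, "dy": 5.4, "dz": 3.1, "wx": 0, "wy": 0, "wz": 0},
  {"dx": 0, "dy": 4, "dz": 2.7, "wx": 0, "wy": 0, "wz": 0},
])

```text
t: 18.5
ee_pos: [574.3, 236.0, 378.3]
orientation: [-180.0, -0.0, 92.2]
wrist_force: [-3.8, 0.6, 5.4]
finger_gap: 0.151
```

Request:
play_rows([
  {"dx": 0, "dy": 1, "dz": 0.7, "wx": 0, "wy": 0, "wz": 0},
  {"dx": 0, "dy": 0.5, "dz": 0.4, "wx": 0, "wy": 0, "wz": 0},
  {"dx": 0, "dy": 0, "dz": 0, "wx": 0, "wy": 0, "wz": 0},
  {"dx": 0, "dy": 0, "dz": 0, "wx": 0, "wy": 0, "wz": 0},
  {"dx": 0, "dy": 0, "dz": 0, "wx": 0, "wy": 0, "wz": 0},
  {"dx": 0, "dy": 0, "dz": 0, "wx": 0, "wy": 0, "wz": 0},
  {"dx": 0, "dy": 0, "dz": 0, "wx": 0, "wy": 0, "wz": 0},
  {"dx": 0, "dy": 0, "dz": 0, "wx": 0, "wy": 0, "wz": 0},
  {"dx": 0, "dy": 0, "dz": 0, "wx": 0, "wy": 0, "wz": 0},
  {"dx": 0, "dy": 0, "dz": 0, "wx": 0, "wy": 0, "wz": 0},
])

```text
t: 19.5
ee_pos: [575.5, 236.0, 377.3]
orientation: [180.0, -0.0, 92.2]
wrist_force: [0.9, 3.1, -2.6]
finger_gap: 0.149
```

Request:
play_rows([
  {"dx": 0, "dy": 1, "dz": 0.7, "wx": 0, "wy": 0, "wz": 0},
  {"dx": 0, "dy": 0.8, "dz": 0.6, "wx": 0, "wy": 0, "wz": 0},
  {"dx": 0, "dy": 0, "dz": 0, "wx": 0, "wy": 0, "wz": 0},
  {"dx": 0, "dy": 0, "dz": 0, "wx": 0, "wy": 0, "wz": 0},
  {"dx": 0, "dy": 0, "dz": 0, "wx": 0, "wy": 0, "wz": 0},
  {"dx": 0, "dy": 0, "dz": 0, "wx": 0, "wy": 0, "wz": 0},
  {"dx": 0, "dy": 0, "dz": 0, "wx": 0, "wy": 0, "wz": 0},
  {"dx": 0, "dy": 0, "dz": 0, "wx": 0, "wy": 0, "wz": 0},
  {"dx": 0, "dy": 0, "dz": 0, "wx": 0, "wy": 0, "wz": 0},
  {"dx": 0, "dy": 0, "dz": 0, "wx": 0, "wy": 0, "wz": 0},
])

```text
t: 20.5
ee_pos: [576.2, 236.1, 376.8]
orientation: [-179.9, -0.0, 92.3]
wrist_force: [-12.1, 2.2, 12.2]
finger_gap: 0.152
```

The end stop is felt: 17 N and no more travel. I release, rise, and move over the knob with closed fingers.

Request:
play_rows([
  {"dx": 0, "dy": 0, "dz": 0, "wx": 0, "wy": 0, "wz": 0},
  {"dx": 0, "dy": 0, "dz": 0, "wx": 0, "wy": 0, "wz": 0},
  {"dx": 0, "dy": 0, "dz": 0, "wx": 0, "wy": 0, "wz": 0},
  {"dx": 0, "dy": 0, "dz": 0, "wx": 0, "wy": 0, "wz": 0},
  {"dx": 0, "dy": 0, "dz": -10, "wx": 0, "wy": 0, "wz": 0},
  {"dx": 0, "dy": 0, "dz": -20, "wx": 0, "wy": 0, "wz": 0},
  {"dx": 0, "dy": 0, "dz": -30, "wx": 0, "wy": 0, "wz": 0},
  {"dx": 0, "dy": 0, "dz": -30, "wx": 0, "wy": 0, "wz": 0},
  {"dx": 0, "dy": 0, "dz": -35, "wx": 0, "wy": 0, "wz": 0},
  {"dx": 0, "dy": 0, "dz": -20, "wx": 0, "wy": 0, "wz": 0},
], grip=45)

```text
t: 21.5
ee_pos: [576.7, 235.9, 524.4]
orientation: [179.8, -0.0, 92.2]
wrist_force: [0.2, -0.4, -0.3]
finger_gap: 0.524
```

Request:
play_rows([
  {"dx": -15, "dy": -6, "dz": 0, "wx": 0, "wy": 0, "wz": 0},
  {"dx": -25, "dy": -10, "dz": 0, "wx": 0, "wy": 0, "wz": 0},
  {"dx": -32, "dy": -12, "dz": 0, "wx": 0, "wy": 0, "wz": 0},
  {"dx": -35, "dy": -13, "dz": 0, "wx": 0, "wy": 0, "wz": 0},
  {"dx": -35, "dy": -13, "dz": 0, "wx": 0, "wy": 0, "wz": 0},
  {"dx": -25, "dy": -10, "dz": 0, "wx": 0, "wy": 0, "wz": 0},
  {"dx": -18, "dy": -7, "dz": 0, "wx": 0, "wy": 0, "wz": 0},
  {"dx": -8.2, "dy": -2.8, "dz": 0, "wx": 0, "wy": 0, "wz": 0},
  {"dx": 0, "dy": 0, "dz": 0, "wx": 0, "wy": 0, "wz": 0},
  {"dx": 0, "dy": 0, "dz": 0, "wx": 0, "wy": 0, "wz": 0},
], grip=0)

```text
t: 22.5
ee_pos: [511.3, 40.6, 521.2]
orientation: [180.0, -0.0, 92.2]
wrist_force: [-0.4, 0.3, 0.2]
finger_gap: -0.0
```

```bash
python3 - <<'E'
from h import *
o,C=wristpose();print(o['ee_pos'])
w,_=get_image("wrist");cv2.imwrite("pics/w6.png",w[:,:,::-1])
q,_=get_image("scene");cv2.imwrite("pics/s6.png",cv2.resize(q[130:310,215:365,::-1],(500,600),interpolation=2))
E
```

```text
[511.28058246  40.59073328 521.24757791]
```

View pics/w6.png

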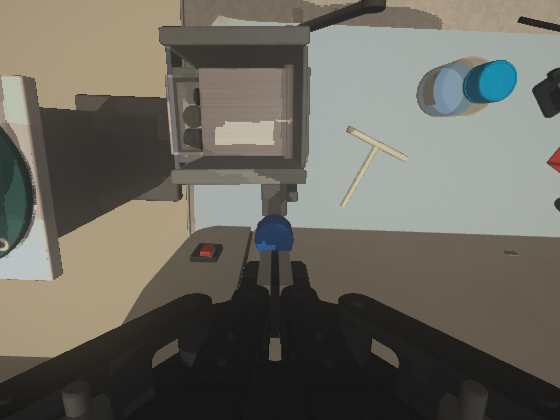

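View pics/s6.png

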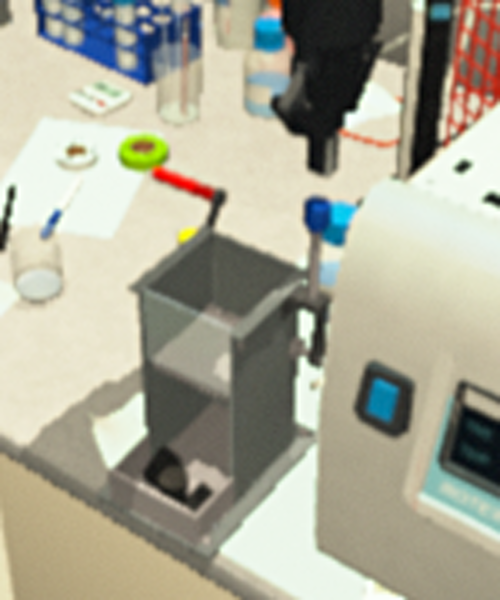

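The trap is shut, and the closed tips are centred on the raised knob at (275,235). Now I push it down.

Request:
play_rows([
  {"dx": 0, "dy": 0, "dz": 8, "wx": 0, "wy": 0, "wz": 0},
  {"dx": 0, "dy": 0, "dz": 10, "wx": 0, "wy": 0, "wz": 0},
  {"dx": 0, "dy": 0, "dz": 7, "wx": 0, "wy": 0, "wz": 0},
  {"dx": 0, "dy": 0, "dz": 4, "wx": 0, "wy": 0, "wz": 0},
  {"dx": 0, "dy": 0, "dz": 4, "wx": 0, "wy": 0, "wz": 0},
  {"dx": 0, "dy": 0, "dz": 4, "wx": 0, "wy": 0, "wz": 0},
  {"dx": 0, "dy": 0, "dz": 4, "wx": 0, "wy": 0, "wz": 0},
  {"dx": 0, "dy": 0, "dz": 4, "wx": 0, "wy": 0, "wz": 0},
  {"dx": 0, "dy": 0, "dz": 4, "wx": 0, "wy": 0, "wz": 0},
  {"dx": 0, "dy": 0, "dz": 4, "wx": 0, "wy": 0, "wz": 0},
])

```text
t: 23.6
ee_pos: [511.0, 40.1, 467.8]
orientation: [180.0, -0.0, 92.2]
wrist_force: [-1.9, 1.2, 1.7]
finger_gap: -0.0
```

Request:
play_rows([
  {"dx": 0, "dy": 0, "dz": 3, "wx": 0, "wy": 0, "wz": 0},
  {"dx": 0, "dy": 0, "dz": 3, "wx": 0, "wy": 0, "wz": 0},
  {"dx": 0, "dy": 0, "dz": 2, "wx": 0, "wy": 0, "wz": 0},
  {"dx": 0, "dy": 0, "dz": 2, "wx": 0, "wy": 0, "wz": 0},
  {"dx": 0, "dy": 0, "dz": 1, "wx": 0, "wy": 0, "wz": 0},
  {"dx": 0, "dy": 0, "dz": 0, "wx": 0, "wy": 0, "wz": 0},
  {"dx": 0, "dy": 0, "dz": 0, "wx": 0, "wy": 0, "wz": 0},
  {"dx": 0, "dy": 0, "dz": 0, "wx": 0, "wy": 0, "wz": 0},
  {"dx": 0, "dy": 0, "dz": 0, "wx": 0, "wy": 0, "wz": 0},
  {"dx": 0, "dy": 0, "dz": 0, "wx": 0, "wy": 0, "wz": 0},
])

```text
t: 24.6
ee_pos: [511.1, 40.1, 457.1]
orientation: [180.0, 0.0, 92.2]
wrist_force: [-0.6, -0.2, 0.9]
finger_gap: -0.002
```

Request:
play_rows([
  {"dx": 0, "dy": 0, "dz": 1, "wx": 0, "wy": 0, "wz": 0},
  {"dx": 0, "dy": 0, "dz": 0, "wx": 0, "wy": 0, "wz": 0},
  {"dx": 0, "dy": 0, "dz": 1, "wx": 0, "wy": 0, "wz": 0},
  {"dx": 0, "dy": 0, "dz": 0, "wx": 0, "wy": 0, "wz": 0},
  {"dx": 0, "dy": 0, "dz": 1, "wx": 0, "wy": 0, "wz": 0},
  {"dx": 0, "dy": 0, "dz": 0, "wx": 0, "wy": 0, "wz": 0},
  {"dx": 0, "dy": 0, "dz": 0, "wx": 0, "wy": 0, "wz": 0},
  {"dx": 0, "dy": 0, "dz": 0, "wx": 0, "wy": 0, "wz": 0},
  {"dx": 0, "dy": 0, "dz": 0, "wx": 0, "wy": 0, "wz": 0},
  {"dx": 0, "dy": 0, "dz": 0, "wx": 0, "wy": 0, "wz": 0},
])

```text
t: 25.6
ee_pos: [510.8, 40.1, 455.3]
orientation: [179.9, 0.0, 92.2]
wrist_force: [-3.9, -0.3, 16.0]
finger_gap: 0.0
```

```bash
python3 - <<'E'
from h import *
o,C=wristpose();print(o['ee_pos'],o['wrist_force'])
q,_=get_image("scene");cv2.imwrite("pics/s7.png",cv2.resize(q[160:270,265:345,::-1],(436,600),interpolation=2))
E
```

```text
[510.83972817  40.13972283 455.27113965] [-3.88515397 -0.28075453 15.96633698]
```

View pics/s7.png

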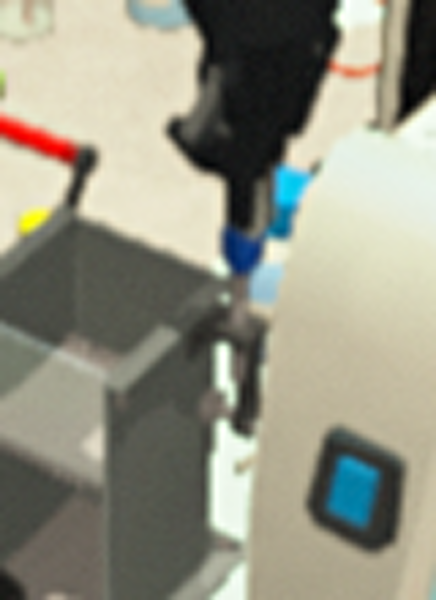

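16 N at tip height 282 matches the knob top with the bolt fully down. I press slightly more to confirm, then retract.

Request:
play_rows([
  {"dx": 0, "dy": 0, "dz": 0.8, "wx": 0, "wy": 0, "wz": 0},
  {"dx": 0, "dy": 0, "dz": 0.7, "wx": 0, "wy": 0, "wz": 0},
  {"dx": 0, "dy": 0, "dz": 0, "wx": 0, "wy": 0, "wz": 0},
  {"dx": 0, "dy": 0, "dz": 0, "wx": 0, "wy": 0, "wz": 0},
  {"dx": 0, "dy": 0, "dz": 0, "wx": 0, "wy": 0, "wz": 0},
  {"dx": 0, "dy": 0, "dz": 0, "wx": 0, "wy": 0, "wz": 0},
  {"dx": 0, "dy": 0, "dz": 0, "wx": 0, "wy": 0, "wz": 0},
  {"dx": 0, "dy": 0, "dz": 0, "wx": 0, "wy": 0, "wz": 0},
  {"dx": 0, "dy": 0, "dz": 0, "wx": 0, "wy": 0, "wz": 0},
  {"dx": 0, "dy": 0, "dz": 0, "wx": 0, "wy": 0, "wz": 0},
])

```text
t: 26.65
ee_pos: [510.6, 40.2, 455.1]
orientation: [179.8, 0.0, 92.3]
wrist_force: [-8.5, 0.7, 32.4]
finger_gap: 0.0
```

Request:
play_rows([
  {"dx": 0, "dy": 0, "dz": -5, "wx": 0, "wy": 0, "wz": 0},
  {"dx": 0, "dy": 0, "dz": -15, "wx": 0, "wy": 0, "wz": 0},
  {"dx": 0, "dy": 0, "dz": -20, "wx": 0, "wy": 0, "wz": 0},
  {"dx": 0, "dy": 0, "dz": -20, "wx": 0, "wy": 0, "wz": 0},
  {"dx": 20, "dy": 0, "dz": -10, "wx": 0, "wy": 0, "wz": 0},
  {"dx": 35, "dy": -5, "dz": 0, "wx": 0, "wy": 0, "wz": 0},
  {"dx": 40, "dy": -10, "dz": 0, "wx": 0, "wy": 0, "wz": 0},
  {"dx": 40, "dy": -15, "dz": 0, "wx": 0, "wy": 0, "wz": 0},
  {"dx": 40, "dy": -20, "dz": 0, "wx": 0, "wy": 0, "wz": 0},
  {"dx": 40, "dy": -20, "dz": 0, "wx": 0, "wy": 0, "wz": 0},
])

```text
t: 27.65
ee_pos: [431.7, 253.6, 522.4]
orientation: [-180.0, 0.0, 92.2]
wrist_force: [1.1, 0.7, -0.5]
finger_gap: -0.008
```

Request:
play_rows([
  {"dx": 40, "dy": -20, "dz": 0, "wx": 0, "wy": 0, "wz": 0},
  {"dx": 40, "dy": -20, "dz": 0, "wx": 0, "wy": 0, "wz": 0},
  {"dx": 40, "dy": -20, "dz": 0, "wx": 0, "wy": 0, "wz": 0},
  {"dx": 20, "dy": -10, "dz": 0, "wx": 0, "wy": 0, "wz": 0},
  {"dx": 0, "dy": 0, "dz": 0, "wx": 0, "wy": 0, "wz": 0},
  {"dx": 0, "dy": 0, "dz": 0, "wx": 0, "wy": 0, "wz": 0},
  {"dx": 0, "dy": 0, "dz": 0, "wx": 0, "wy": 0, "wz": 0},
  {"dx": 0, "dy": 0, "dz": 0, "wx": 0, "wy": 0, "wz": 0},
  {"dx": 0, "dy": 0, "dz": 0, "wx": 0, "wy": 0, "wz": 0},
  {"dx": 0, "dy": 0, "dz": 0, "wx": 0, "wy": 0, "wz": 0},
])

```text
t: 28.65
ee_pos: [357.6, 389.0, 522.6]
orientation: [180.0, -0.0, 92.2]
wrist_force: [-0.4, -0.6, -0.2]
finger_gap: 0.001
```

```bash
python3 - <<'E'
from h import *
o,C=wristpose();print(o['ee_pos'],o['wrist_force'])
q,_=get_image("scene");t,d=get_image("top")
a=cv2.resize(q[165:300,235:345,::-1],(400,490),interpolation=2);b=cv2.resize(t[150:275,205:335,::-1],(400,385),interpolation=2)
b=np.vstack([b,np.zeros((105,400,3),np.uint8)])
cv2.imwrite("pics/c8.png",np.hstack([a,b]))
cv2.imwrite("pics/t8.png",t[:,:,::-1])
k=np.median(d[197:201,305:310]);d0=np.load("pics/top0.npy");print(k,np.median(d0[197:201,305:310]))
print("rod depth",np.median(d[179,224:246]),np.median(d0[179,224:246]))
h0=cv2.imread("pics/top0.png")
for im in(h0,t[:,:,::-1].copy()):
  h=cv2.cvtColor(im,cv2.COLOR_BGR2HSV);m=cv2.inRange(h,(0,180,80),(8,255,255));m[:,:200]=0;m[:170]=0;m[190:]=0;m[:,260:]=0
  print(cv2.moments(m,True)['m10']/m.sum()*255,cv2.moments(m,True)['m01']/m.sum()*255,m.sum()/255)
E
```

```text
[357.56038744 388.95487746 522.64180246] [-0.4009204  -0.56949212 -0.19661792]
1334.7578 1334.1317
rod depth 1399.8146 1400.1611
233.1451612903226 178.8225806451613 62.0
233.19047619047618 178.84126984126985 63.0
```

View pics/c8.png

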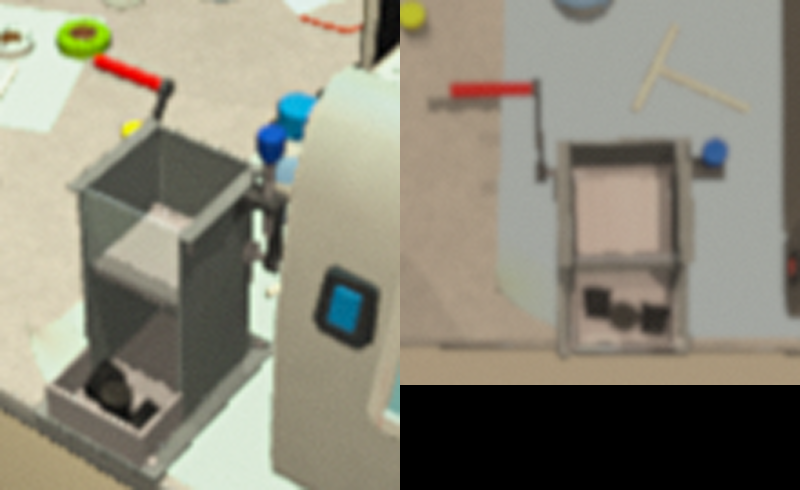

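View pics/t8.png

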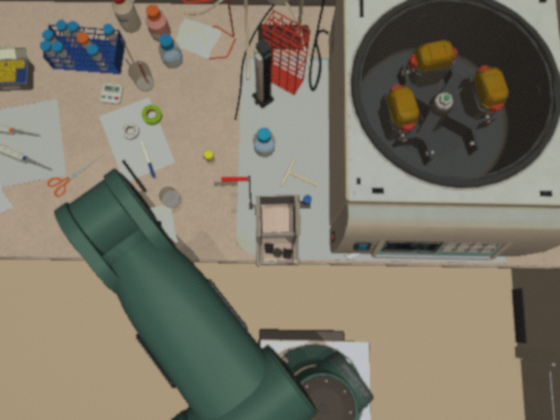

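The trap is shut, with the rod at its starting pixel. The knob is at its starting depth, three stoppers lie in the pan at about (270–285,250), and the arm is clear.

```bash
python3 -c "
from bench import hand_in
print(hand_in())"
```

```text
the job is handed in; nothing more can be done
None
```

The hopper is emptied and latched again, and I handed the job in at about 29 s of the 54 s allowed. All three rubber stoppers are in the steel pan.

- **Order of work:** I raised the bolt 35 mm and swung the trap to its open stop. I then let go of the rod and saw three stoppers in the pan and an empty bin. After that I swung the trap back to its shut stop (about 17 N felt) and pressed the bolt down until it bottomed.
- **Final checks:**
    - **Crank rod:** it is back at its starting pixel, within 0.1 px.
    - **Bolt knob:** its depth is within 1 mm of the start. The last push reached 32 N with almost no further travel.
    - **Stoppers:** the last top view still shows all three in the pan.
    - **Arm:** it stands well clear, with about zero wrist force.
- **Bench items:** the arm did not go near any of the other items except in passing above them. The arm hid the spot where the red-capped pot stands in the last top view, so I did not see it again at the end.
- **Disagreement:** the top and wrist cameras differed by about 3 mm on the knob and rod positions. The grasps worked with a middle value.

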